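# Lock the index table

### The arm

A 7-joint arm with a two-finger parallel gripper is mounted at the origin on the work surface. World frame = base frame: x ahead of the robot, y to its left, z up, the work surface at z = 0. Lengths are in m, angles in degrees, forces in N, time in s.
With the tool pointing down it reaches from about 0.4 to 0.875 m from the base axis. Payload 6.5 kg.
Tool frame: the origin (TCP) lies at the very end of the fingers, on their centre line; the grasp point (between the pads) lies 19 mm behind it (r.tcp_to_grasp is the distance from the TCP to the grasp point, in m); y points along the fingers, x is the direction in which the jaws open and shut, and the axes are right-handed (so a half turn about y gives the same grasp; the last joint's range is limited). The gripper opens to 88 mm and grips with 3 to 60 N. Pads are 18 mm wide; open, the fingers measure 123 mm over their backs; the gripper's body (75 mm by 187 mm) begins 45 mm behind the grasp point.
Start: joints at [67.196, 30.733, -0.252, 88.115, 0.149, 61.152, -4.079], TCP at [0.212, -0.615, 0.208] pointing down, gripper open.
Joint ranges: [-154.64, 154.64], [-21.42, 123.67], [-72.66, 72.17], [13.99, 137.28], [-74.86, 254.86], [10.95, 109.41], [-158.01, 158.01]. Speed limits (degrees/s): [136.94, 136.94, 180, 180, 180, 180, 180].

### API

Orientations are given as a 3x3 rotation matrix whose columns are the frame's x, y, z axes.
In Python, from cell import r gives the robot as it stands.
- The arm moves only by the tool jog_arm, never from a script. Its argument "rows" is a list of rows, each a list of 7 numbers: the turn, a rotation vector about the world's x, y, z in rad, then the shift along the world's x, y, z in cm, then the finger opening in cm, from 0 to 8.81. In form: [[wx, wy, wz, x, y, z, gripper], ...]. A call has 1 to 20 rows; each row is the pose to reach, as a shift and turn from the pose measured when the call began; what a row does not reach only later rows make up. A row lasts 1/8 s, in which the tool goes at most 62.5 mm and 10.7 degrees, less where a joint would pass 70% of its speed; a pose out of reach is approached as far as the arm can. A call with a gripper value outside its range is refused whole. The fingers move at their own pace and stop on an object; "newtons" is the grip in N (left out, the last holds). Time passes only in rows, so rows that repeat a pose let the fingers close. It gives the time, the measured TCP pose, the force and the opening at its end, in the units of the state.
- r.read_state(): the state, without advancing time (a new reading comes with each control period).
- r.snapshot(name): name is "side" or "top" or "wrist"; returns a dict with "image" (420x560x3 uint8, red, green, blue), "camera_matrix" (3x3 intrinsics, pixels), "cam_to_world" (4x4, takes a point from camera to world coordinates). Camera axes: x right, y up, looking along -z (the intrinsics and any distortion apply to the point x, -y, -z); pixel columns grow to the right and rows downward; lengths in m; the calibration is good to about 2 mm. A picture is of the moment at which its call begins. There is no depth.
- r.hand_in(): hands the job in, once; it reports no verdict.
The state is a dict: "time_s": time; "q": joint angles; "joint_velocities": joint speeds; "tau": joint torques, N m; "eef_pos": TCP position; "tcp_rot": TCP orientation; "ft_force": force on the tool from outside, world axes, zero at the start; "wrist_torque": the same for the moment, N m; "opening": opening from 0.0 (shut) to 1.0 (fully open).
Only numpy, scipy, OpenCV 4.12 (cv2) and the standard library are available. Lean on these libraries where they do the work, as an engineer would, in place of code of your own. Each camera call takes 0.05 s, during which the arm holds its last target. There are 200 camera calls.

### The job

Lock the hand-turned index table on the bench: push its post round until either slot of the disc lines up with the lock bar, then push the bar by its upright tab through that slot until it is fully home in the centre pin. The bar stays down in its guide, not lifted, and the jar, the carton and the wrench stay where they are.

Things in the scene. Friction and masses are not known exactly. Their poses are not given: they have to be found in the camera images.
- index_base: Grey iron base, bolted down: round foot of 170 mm diameter under the disc; on its -x side a bed with two rails that guide the lock bar along the x axis (x = -240 to -78 mm, 44 mm wide at bench level 80 mm; rails 36 mm over all, top 38 mm above the bench). Origin on the disc's axis at bench level; +x is the way the bar is pushed, from the bed towards the disc; z up.
- pin_pocket (a point): Middle of the pocket in the fixed centre pin that takes the bar's nose: 18 mm wide, 12 mm deep along x, open upward and to -x of index_base. The pin, 54 mm in diameter, stands on the disc's axis; its top is 41 mm above the bench, a nut and stud on it reach 56 mm. This point: x = -21 mm in index_base, 31 mm above the bench.
- rear_strap (a point): Middle of the top of the rear of two straps that cross over the bar and hold it in its guide: 44 mm above the bench, 14 mm long along x, 40 mm wide, x = -133 mm in index_base. The front strap is alike, at x = -89 mm. The bar's tab comes to rest against the rear edge of this strap (x = -140 mm) when the bar is fully home.
- disc_top (a point): Centre of the disc's top face, 37 mm above the bench. The light metal disc, 140 mm across, turns either way round the centre pin, no stops, and stays where left (3 to 4 N on the post turns it). Two opposite slots, 19 mm wide, mouths flared to 27 mm, run along this frame's +x and -x from rim to pin. The bar passes when this x axis lies along index_base's x, either way round, within about 0.1 rad.
- post_mid (a point): Middle of the black sleeve of the upright turning post on the disc: 20 mm in diameter, from 41 to 83 mm above the bench, this point 62 mm above it. It stands 52 mm from the disc's axis, half-way between the two slots, on the -y axis of disc_top. At the start it is on the half of the disc away from the lock bar.
- bar_nose (a point): Tip of the round nose of the steel lock bar, 31 mm above the bench. The bar (14 mm wide, 12 mm high, 135 mm long, about 0.26 kg) lies loose in its guide along index_base's x axis with 1 mm of play each side, and slides with 1 to 3 N. At the start the nose is 10 to 30 mm short of the disc's rim (x = -100 to -80 mm in index_base); fully home it is in the pocket at x = -17 mm.
- push_face (a point): Centre of the rear face of the upright tab near the bar's tail, the face to push on, 57 mm above the bench, 133 mm behind the nose. The tab is a steel plate 36 mm wide, 10 mm thick, from 40 to 74 mm above the bench. Nothing stands behind or above it but the low rails (38 mm). Fully home this point is at x = -150 mm in index_base.
- rivet_jar: Round closed jar of 68 mm diameter, 78 mm tall, standing on the bench beside the bed, on the side away from the robot. Origin at the centre of its underside. To be left alone.
- carton: Small cardboard carton, 100 x 65 x 50 mm, standing on the bench beyond the disc. Origin at the centre of its underside. To be left alone.
- wrench: Steel wrench, 150 mm long along its x axis and 8 mm thick, lying on the bench beside the bed, on the robot's side. Origin at the middle of its underside. To be left alone.
Mind the look-alikes: they are no part of the job. Of the things like the part that bears bar_nose, leave any that is green or purple; of the rest the larger one is meant.

How it is judged (in metres and radians):
On the way, in this order (a step that is already met when the one before it is completed fails the run):
1. a slot of the disc is lined up with the lock bar (angle between the x axis of disc_top and the x axis of index_base, either way round below 0.14 rad), for 0.2 s.
2. the bar is pushed through the slot and fully home (x of bar_nose in the frame of index_base above -0.021 m), for 0.2 s.
At the end, for the whole second after the job is handed in: The nose of the lock bar is within 4 mm of fully home in the centre pin, the disc's slots lie within 0.08 rad of the bar's line, and the bar lies down in its guide (tab no more than 4 mm high) (x of bar_nose in the frame of index_base above -0.021 m and angle between the x axis of disc_top and the x axis of index_base, either way round below 0.08 rad and z of push_face in the frame of index_base below 0.062 m); the robot touches nothing.
It fails at once if the bar is lifted or prised up in its guide (tab raised by over 8 mm, or the nose by over 6 mm) (z of push_face in the frame of index_base above 0.0655 m or z of bar_nose in the frame of index_base above 0.037 m).
It fails at once if the jar, the carton or the wrench is moved by over 15 mm (distance of any of rivet_jar, carton, wrench from where it was at the start of the episode above 0.015 m).
It also fails if it takes over 48 s, if anything falls off the work surface, if the arm or the gripper's body presses on something with over 40 N, if the wrist force passes 120 N, or if a joint passes its speed limit or range.

## Working session

There is one attempt and no reset: what is moved stays moved. The work goes in short steps, Python scripts to look and compute and a tool call to move; the robot and the scene stay as the last step left them, time stands still between calls to the robot, and variables do not carry over. Pictures are saved under pics/ and viewed, about 8 in all and at most 12, crops included, and the job is handed in when it is done.

Besides the shell and the picture viewer there is one more tool, called by a JSON object that holds its "method" and its "body". jog_arm: Moves the arm, as the interface text tells. Its arguments: {"type":"object","properties":{"rows":{"type":"array","items":{"type":"array","items":{"type":"number"}}},"newtons":{"type":"number"}},"required":["rows"]}

```bash
mkdir -p pics; cat > h.py <<'E'
import numpy as np,cv2
from cell import r
def snap(n,f):
    s=r.snapshot(n); cv2.imwrite(f,s["image"][:,:,::-1]); np.savez(f[:-4]+'.npz',K=s["camera_matrix"],T=s["cam_to_world"],im=s["image"]); return s
def ray(f,uv,z):
    d=np.load(f[:-4]+'.npz');K,T=d['K'],d['T']
    c=np.linalg.inv(K)@np.array([uv[0],uv[1],1.]); v=T[:3,:3]@np.array([c[0],-c[1],-c[2]]); o=T[:3,3]
    return o+v*(z-o[2])/v[2]
def proj(f,P):
    d=np.load(f[:-4]+'.npz');K,T=d['K'],d['T']
    p=T[:3,:3].T@(np.array(P)-T[:3,3]); q=K@np.array([p[0],-p[1],-p[2]]); return q[:2]/q[2]
E
python3 - <<'E'
from h import *
a=snap("top","pics/top0.png");b=snap("side","pics/side0.png")
for s in(a,b):print(s.keys(),s["camera_matrix"],s["cam_to_world"])
s=r.read_state();print(s["time_s"],s["eef_pos"],s["tcp_rot"],s["ft_force"])
E
```

```text
dict_keys(['image', 'camera_matrix', 'cam_to_world']) [[472.22376787   0.         271.21098437]
 [  0.         472.22376787 212.58023888]
 [  0.           0.           1.        ]] [[-0.01191071  0.98182197 -0.1894301   0.4294971 ]
 [-0.99990986 -0.0128689  -0.00382903  0.01985975]
 [-0.00619718  0.18936742  0.98188674  0.93442435]
 [ 0.          0.          0.          1.        ]]
dict_keys(['image', 'camera_matrix', 'cam_to_world']) [[526.7384096    0.         276.32536101]
 [  0.         526.7384096  203.60165904]
 [  0.           0.           1.        ]] [[-0.99863703  0.0337178  -0.03983968  0.56416959]
 [-0.05194834 -0.71591555  0.6962516   0.69788503]
 [-0.00504577  0.69737223  0.71669136  0.7856968 ]
 [ 0.          0.          0.          1.        ]]
0.1 [ 0.21149051 -0.61399313  0.20741897] [[ 3.25811554e-01 -6.53981088e-04  9.45434505e-01]
 [-9.45433403e-01  1.45054416e-03  3.25812178e-01]
 [-1.58446951e-03 -9.99998734e-01 -1.45691517e-04]] [-0.45351463  0.08788169  0.28642974]
```

View pics/top0.png

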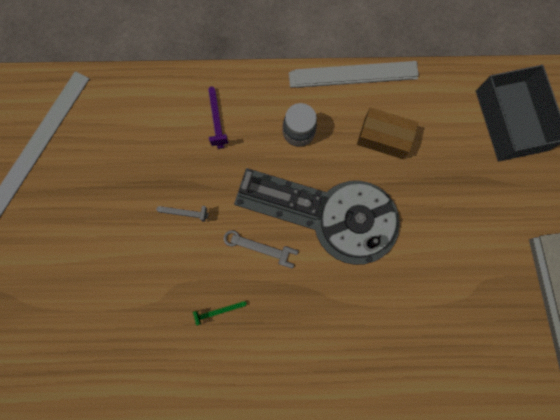

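View pics/side0.png

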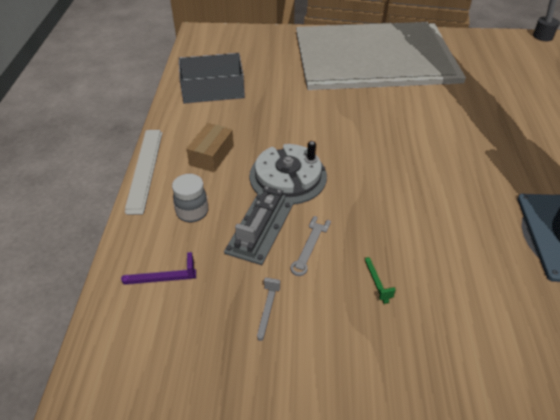

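The top view shows the disc at about (360,219), the post at (375,241), and the bed running up-left to (240,190). The side view agrees. I'll enlarge the assembly next.

```bash
python3 - <<'E'
from h import *
a=cv2.imread("pics/top0.png")[155:275,225:410]; b=cv2.imread("pics/side0.png")[130:265,215:340]
a=cv2.resize(a,None,fx=4.3,fy=4.3,interpolation=cv2.INTER_CUBIC)
cv2.imwrite("pics/c0.png",cv2.convertScaleAbs(a,alpha=1.8))
im=cv2.imread("pics/top0.png");g=im.min(2).astype(int)
m=((g>95)).astype(np.uint8);m[:, :300]=0;m[:170]=0;m[270:]=0;m[:,420:]=0
p=cv2.findNonZero(m);h=cv2.convexHull(p);e=cv2.fitEllipse(h);print(e)
c=ray("pics/top0.png",e[0],.037);print("disc",c, ray("pics/top0.png",(375,241),.083))
for q in[(230,200)]:pass
E
```

```text
((350.40576171875, 216.844482421875), (68.62928009033203, 94.85578155517578), 106.38472747802734)
disc [ 0.59224762 -0.12938257  0.037     ] [ 0.53882938 -0.16432272  0.083     ]
```

View pics/c0.png

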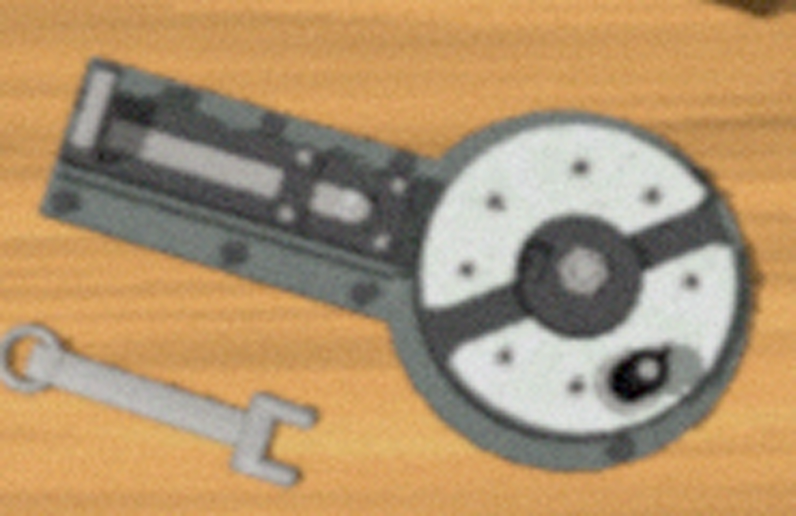

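```bash
python3 - <<'E'
from h import *
f="pics/top0.png"
R=lambda x,y,z:ray(f,(x/4.3+225,y/4.3+155),z)[:2]
c=R(581,279,.037);print("disc",c,"pin",R(580,272,.041),"nut",R(583,268,.056))
print("foot",R((390+755)/2,(112+470)/2,.015))
t=R(93,108,.074);print("tab",t,"bar pts",R(140,148,.037),R(345,203,.037))
p=R(648,370,.083);print("post",p,np.linalg.norm(p-c))
s=R(712,225,.037)-R(440,335,.037);print("slot deg",np.degrees(np.arctan2(s[1],s[0])))
print("post dir",np.degrees(np.arctan2(*(p-c)[::-1])))
b=R(345,203,.037)-R(140,148,.037);print("bar deg",np.degrees(np.arctan2(b[1],b[0])))
d=c-t;print("tab->disc deg",np.degrees(np.arctan2(d[1],d[0])),np.linalg.norm(d))
e=R(400,318,.0)-R(45,212,.0);print("bed edge",np.degrees(np.arctan2(e[1],e[0])))
print("jar",ray(f,(300,116),.078),"carton",ray(f,(387,130),.05),"wr",R(150,395,.008))
# side check
g="pics/side0.png"
print("post side",ray(g,(311.5,143),.083),"disc side",ray(g,(288,169),.037))
E
```

```text
disc [ 0.58605102 -0.14781817] pin [ 0.58853126 -0.14677563] nut [ 0.58762814 -0.14537857]
foot [ 0.58435309 -0.14776885]
tab [0.65829384 0.06871795] bar pts [0.64907822 0.04949062] [ 0.62228479 -0.04297863]
post [ 0.53872848 -0.16558102] 0.05054643047552513
slot deg -68.67758531023854
post dir -159.4260154703287
bar deg -106.15921049150607
tab->disc deg -108.45021538537844 0.228269392911009
bed edge -107.64173183511839
jar [ 0.7830447  -0.03438503  0.078     ] carton [ 0.76287518 -0.20685479  0.05      ] wr [0.53972254 0.04661351]
post side [ 0.53882438 -0.16514016  0.083     ] disc side [ 0.58639733 -0.13275563  0.037     ]
```

The measurements agree between views, and the post is 50.5 mm from the axis against 52 nominal. The bar line is at about -107.7° in world and the slot at about -69°, so the disc has to turn about -38.5°, with the post moving from (0.539,-0.166) to (0.5365,-0.132). I'll hold the post with the jaws along y, which is its mean tangent. First I go above it.

{"method": "jog_arm", "body": {"rows": [[0,0,-0.03,3,4,0,5],[0,0,-0.07,7,9.5,0,5],[0,0,-0.11,11,15,0,5],[0,0,-0.15,15,20.5,0,5],[0,0,-0.19,19,26,0,5],[0,0,-0.23,23,31.5,0,5],[0,0,-0.27,27,37,-1,5],[0,0,-0.31,30.5,42,-4,5],[0,0,-0.332,32.7,44.8,-7,5],[0,0,-0.332,32.7,44.8,-8,5],[0,0,-0.332,32.7,44.8,-8,5],[0,0,-0.332,32.7,44.8,-8,5]], "newtons": 6}}

```text
time_s: 1.6
eef_pos: [0.5379, -0.1684, 0.1281]
tcp_rot: [[-0.003, -0.0, 1.0], [-1.0, 0.0, -0.003], [-0.0, -1.0, -0.0]]
ft_force: [0.2, -1.1, 1.0]
opening: 0.564
```

```bash
python3 - <<'E'
from h import *
snap("wrist","pics/w1.png");s=r.read_state();print(s["time_s"],s["eef_pos"],s["tcp_rot"],s["ft_force"],s["opening"])
print(proj("pics/w1.png",[.5387,-.1656,.083]))
E
```

```text
1.65 [ 0.53808488 -0.1686061   0.12841357] [[-3.36849928e-03  7.14584705e-04  9.99994071e-01]
 [-9.99994326e-01  2.50849558e-05 -3.36851806e-03]
 [-2.74918985e-05 -9.99999744e-01  7.14496152e-04]] [-0.64705374 -1.54259553 -0.00709695] 0.5692322830327895
[276.08549822 224.60978592]
```

View pics/w1.png

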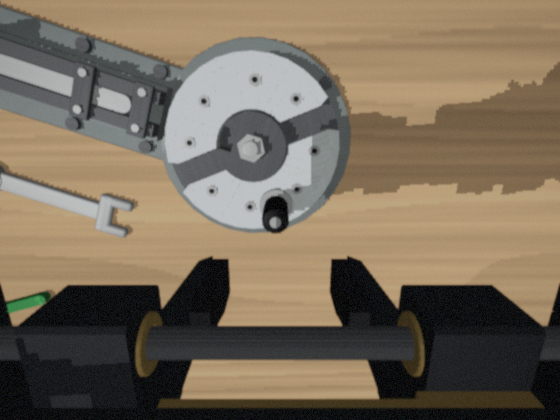

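The post top is at (275,219), predicted (276,225), so it is where expected and between the jaws. I'll go down and close lightly.

{"method": "jog_arm", "body": {"rows": [[0,0,0,0.1,0.3,-2.5,5],[0,0,0,0.1,0.3,-5,5],[0,0,0,0.1,0.3,-7.4,5],[0,0,0,0.1,0.3,-7.6,4],[0,0,0,0.1,0.3,-7.6,3],[0,0,0,0.1,0.3,-7.6,1.5],[0,0,0,0.1,0.3,-7.6,1.5],[0,0,0,0.1,0.3,-7.6,1.5],[0,0,0,0.1,0.3,-7.6,1.5],[0,0,0,0.1,0.3,-7.6,1.5]], "newtons": 6}}

```text
time_s: 2.9
eef_pos: [0.5395, -0.1657, 0.0529]
tcp_rot: [[-0.003, 0.001, 1.0], [-1.0, -0.0, -0.003], [0.0, -1.0, 0.001]]
ft_force: [-0.8, 0.4, 6.0]
opening: 0.171
```

```bash
python3 - <<'E'
from h import *
snap("wrist","pics/w2.png");snap("side","pics/s2.png");s=r.read_state();print(s["ft_force"],s["opening"])
a=cv2.imread("pics/w2.png")[60:400,80:480];b=cv2.resize(cv2.imread("pics/s2.png")[100:240,220:350],None,fx=2.8,fy=2.43)
b=cv2.resize(b,(int(b.shape[1]),340));cv2.imwrite("pics/c2.png",np.hstack([a,cv2.convertScaleAbs(b,alpha=1.5)]))
E
```

```text
[-1.18743296 -0.02947311  6.63352228] 0.17004872342772392
```

View pics/c2.png

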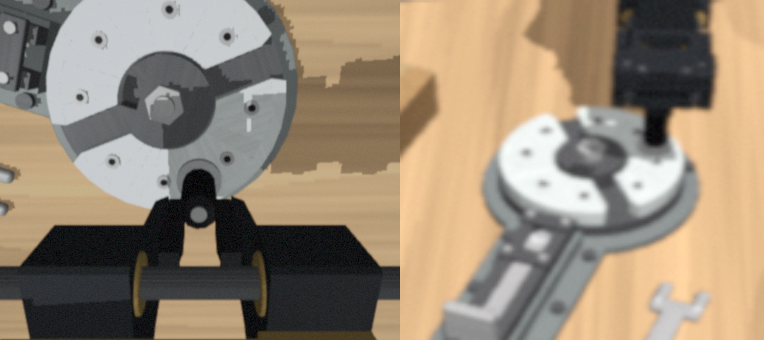

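```bash
python3 - <<'E'
from h import *
print(ray("pics/w2.png",(278,273),.083),ray("pics/w1.png",(275,219),.083))
for z in(.037,):print(ray("pics/w2.png",(245,161),.056),ray("pics/w1.png",(250,149),.056))
s=r.read_state();T=s["eef_pos"]
for y in(-.01,.01):print(proj("pics/w2.png",[T[0]+.009,T[1]+y,T[2]]),proj("pics/w2.png",[T[0]-.009,T[1]+y,T[2]]),proj("pics/w2.png",[T[0]+.009,T[1]+y,.083]))
E
```

```text
[ 0.54105258 -0.16464489  0.083     ] [ 0.54292376 -0.16485502  0.083     ]
[ 0.59260481 -0.14737158  0.056     ] [ 0.58920146 -0.14612187  0.056     ]
[297.43507374 236.88785916] [297.05675402 265.26842016] [300.62314903 259.26627533]
[262.73673565 237.00306708] [263.3122629  265.37535523] [259.69060235 259.39729648]
```

The post top lies between the pads, within 2–4 mm of the TCP in x. I'll carry it round the arc.

{"method": "jog_arm", "body": {"rows": [[0,0,0,-0.1,0.4,0,1.5],[0,0,0,-0.2,0.8,0,1.5],[0,0,0,-0.3,1.2,0,1.5],[0,0,0,-0.35,1.6,0,1.5],[0,0,0,-0.35,2.0,0,1.5],[0,0,0,-0.3,2.4,0,1.5],[0,0,0,-0.2,2.8,0,1.5],[0,0,0,-0.15,3.1,0,1.5],[0,0,0,-0.1,3.4,0,1.5],[0,0,0,-0.1,3.4,0,1.5],[0,0,0,-0.1,3.4,0,1.5]]}}

```text
time_s: 4.38
eef_pos: [0.5384, -0.1318, 0.0528]
tcp_rot: [[-0.003, 0.001, 1.0], [-1.0, -0.0, -0.003], [0.0, -1.0, 0.001]]
ft_force: [-0.6, 0.4, -0.4]
opening: 0.174
```

```bash
python3 - <<'E'
from h import *
snap("wrist","pics/w3.png");s=r.read_state();print(s["eef_pos"],s["ft_force"],s["opening"])
E
```

```text
[ 0.53839741 -0.13181255  0.0528436 ] [ 0.10660924  0.2145035  -0.09243195] 0.17067895711888392
```

View pics/w3.png

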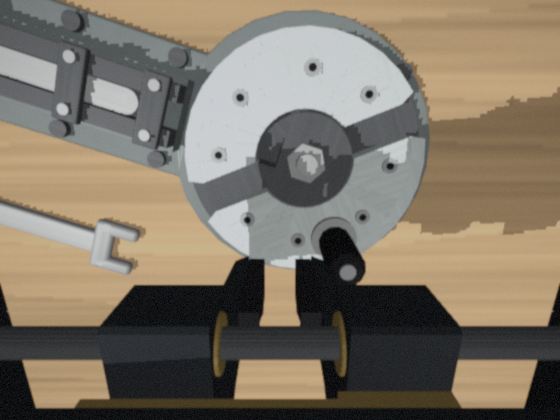

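The post slipped out: its base is at (335,235) and its top at (348,272), both beyond the fingertips (row 258). I'll check where the fingertips really are against the reported TCP.

```bash
python3 - <<'E'
from h import *
snap("side","pics/s3.png");snap("top","pics/t3.png");T=r.read_state()["eef_pos"];print(T)
out=[]
for f in("pics/s3.png","pics/t3.png"):
    im=cv2.imread(f);u=proj(f,T);u2=proj(f,T+[0,0,.064]);c=proj(f,[.587,-.147,.056]);print(f,u,u2,c)
    x,y=int(u[0])-50,int(u[1])-50;k=cv2.resize(im[y:y+100,x:x+100],None,fx=4,fy=4,interpolation=cv2.INTER_CUBIC);k=cv2.convertScaleAbs(k,alpha=2)
    for p,col in((u,(0,0,255)),(u2,(0,255,0)),(c,(255,0,0))):
        cv2.drawMarker(k,(int((p[0]-x)*4),int((p[1]-y)*4)),col,0,14,1)
    out.append(k)
cv2.imwrite("pics/c3.png",np.hstack(out))
d=np.load("pics/w3.npz")['T'];print(d.round(3))
E
```

```text
[ 0.53844882 -0.13192122  0.05287909]
pics/s3.png [310.97671435 164.32943783] [312.32066321 140.36250305] [288.05859371 157.77041097]
pics/t3.png [354.35484197 243.51217801] [360.47730623 238.918884  ] [361.45648922 217.6417961 ]
[[-0.004  0.955  0.297  0.616]
 [-1.    -0.004 -0.002 -0.132]
 [-0.001 -0.297  0.955  0.229]
 [ 0.     0.     0.     1.   ]]
```

View pics/c3.png

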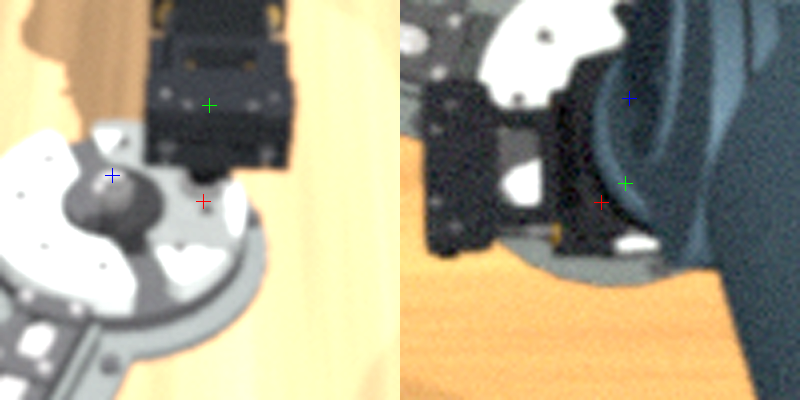

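Both the side and wrist views put the real fingertips about 28–30 mm above the reported TCP, at z≈0.08. So the jaws only brushed the top of the post and slid off, which also explains the 6 N upward force. I'll raise, open and re-measure the disc from the wrist picture.

{"method": "jog_arm", "body": {"rows": [[0,0,0,0,0,2,1.5],[0,0,0,0,0,4,3],[0,0,0,0,-1.5,4,5],[0,0,0,0,-3.2,4,5],[0,0,0,0,-3.2,4,5],[0,0,0,0,-3.2,4,5]]}}

```text
time_s: 5.28
eef_pos: [0.5379, -0.1638, 0.0921]
tcp_rot: [[-0.004, 0.0, 1.0], [-1.0, 0.0, -0.004], [-0.0, -1.0, 0.0]]
ft_force: [0.3, -0.1, 0.0]
opening: 0.565
```

```bash
python3 - <<'E'
from h import *
f="pics/w3.png"
p=ray(f,(348,272),.083);n=ray(f,(310,163),.056);print("post",p,"nut",n,"dir",np.degrees(np.arctan2(*(p-n)[1::-1])),np.linalg.norm((p-n)[:2]))
s=ray(f,(415,113),.037)-ray(f,(197,198),.037);print("slot",np.degrees(np.arctan2(s[1],s[0])))
b=ray(f,(125,102),.037)-ray(f,(0,65),.037);print("bar",np.degrees(np.arctan2(b[1],b[0])))
snap("wrist","pics/w4.png");st=r.read_state();T=st["eef_pos"];print(T,st["ft_force"],st["opening"],st["time_s"])
print(proj("pics/w4.png",[.5388,-.1656,.083]))
E
```

```text
post [ 0.54043674 -0.16531524  0.083     ] nut [ 0.59035616 -0.14772342  0.056     ] dir -160.58731601080356 0.052928451851501995
slot -68.89103949720065
bar -106.4756305517974
[ 0.53810737 -0.16341614  0.09232093] [ 0.61378921 -0.28531038  0.55566676] 0.5668595308246436 5.325
[282.99391456 243.89260861]
```

View pics/w4.png

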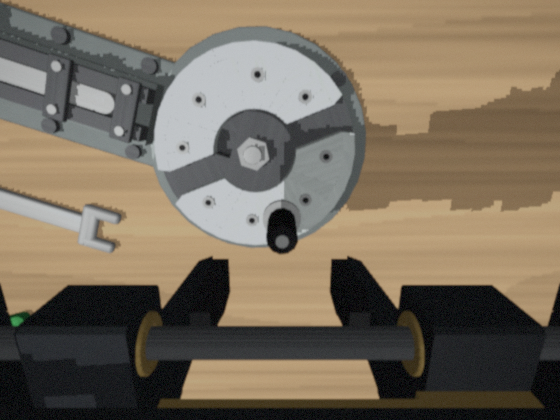

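The disc is unmoved: slot about -69°, bar about -107°, post at (0.540,-0.1655). I'll descend deeper this time, to reported z 0.027, and then close.

{"method": "jog_arm", "body": {"rows": [[0,0,0,0.1,-0.2,-2.5,5],[0,0,0,0.1,-0.2,-4.5,5],[0,0,0,0.1,-0.2,-5.5,5],[0,0,0,0.1,-0.2,-6.3,5],[0,0,0,0.1,-0.2,-6.5,4],[0,0,0,0.1,-0.2,-6.5,3],[0,0,0,0.1,-0.2,-6.5,1.7],[0,0,0,0.1,-0.2,-6.5,1.7],[0,0,0,0.1,-0.2,-6.5,1.7],[0,0,0,0.1,-0.2,-6.5,1.7]], "newtons": 6}}

```text
time_s: 6.58
eef_pos: [0.5395, -0.1654, 0.0277]
tcp_rot: [[-0.003, 0.001, 1.0], [-1.0, 0.0, -0.003], [-0.0, -1.0, 0.001]]
ft_force: [0.3, 1.9, 4.2]
opening: 0.224
```

The opening stopped at 19.7 mm, which matches the 20 mm sleeve, so the post is held. Now I turn the disc.

{"method": "jog_arm", "body": {"rows": [[0,0,0,-0.1,0.4,0.1,1.7],[0,0,0,-0.2,0.8,0.1,1.7],[0,0,0,-0.3,1.2,0.1,1.7],[0,0,0,-0.35,1.6,0.1,1.7],[0,0,0,-0.35,2.0,0.1,1.7],[0,0,0,-0.3,2.4,0.1,1.7],[0,0,0,-0.2,2.8,0.1,1.7],[0,0,0,-0.15,3.1,0.1,1.7],[0,0,0,-0.1,3.4,0.1,1.7],[0,0,0,-0.1,3.4,0.1,1.7],[0,0,0,-0.1,3.4,0.1,1.7]]}}

```text
time_s: 7.95
eef_pos: [0.536, -0.1318, 0.0281]
tcp_rot: [[-0.004, -0.003, 1.0], [-1.0, 0.0, -0.004], [0.0, -1.0, -0.003]]
ft_force: [-4.3, -2.3, 0.1]
opening: 0.226
```

```bash
python3 - <<'E'
from h import *
snap("wrist","pics/w5.png");s=r.read_state();print(s["eef_pos"],s["ft_force"],s["opening"])
E
```

```text
[ 0.53597332 -0.13181484  0.02806055] [-4.49795314 -3.1139339  -0.16530899] 0.2255442653682235
```

View pics/w5.png

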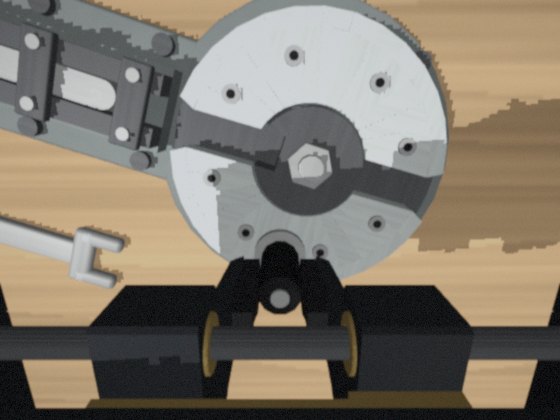

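```bash
python3 - <<'E'
from h import *
f="pics/w5.png"
A=lambda a,b,za,zb:(lambda d:np.degrees(np.arctan2(d[1],d[0])))(ray(f,b,zb)-ray(f,a,za))
print("slot",A((179,123),(429,193),.037,.037),"bolts",A((29.5,72),(128,104),.047,.047),"bolt->pin",A((29.5,72),(308,160),.047,.041),"bar top",A((0,64),(105,92),.037,.037))
im=cv2.imread(f)[0:240,0:460];cv2.imwrite("pics/c5.png",cv2.convertScaleAbs(cv2.resize(im,(800,417),interpolation=cv2.INTER_CUBIC),alpha=2))
E
```

```text
slot -105.73129569744393 bolts -108.09566983256558 bolt->pin -107.89570130257417 bar top -104.86912286516142
```

View pics/c5.png

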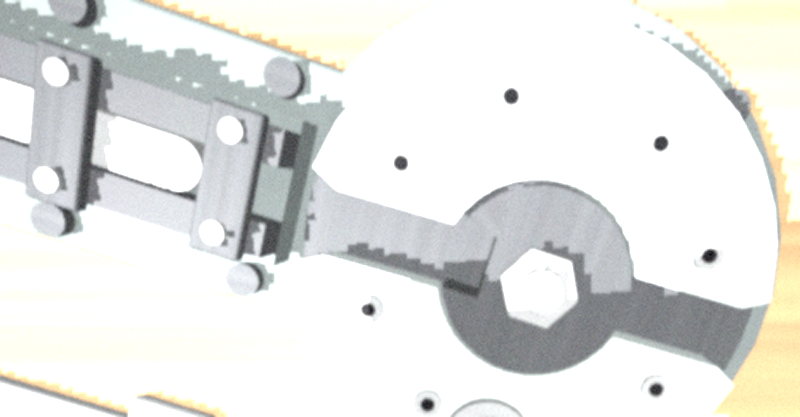

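```bash
python3 - <<'E'
from h import *
f="pics/w5.png";k=.575
A=lambda a,b,z:(lambda d:np.degrees(np.arctan2(d[1],d[0])))(ray(f,(b[0]*k,b[1]*k),z)-ray(f,(a[0]*k,a[1]*k),z))
print("slot up",A((335,192),(752,306),.037),"low",A((325,252),(705,358),.037))
print("bolts up",A((56,72),(230,130),.047),"low",A((47,180),(212,233),.047),"bar edges",A((112,118),(180,136),.037),A((110,166),(175,190),.037))
print("bed bolts",A((72,8),(284,78),.02),A((52,218),(246,279),.02))
E
```

```text
slot up -105.16523126476763 low -105.9389407334624
bolts up -108.08814753585112 low -108.38816241820344 bar edges -104.59855502485732 -110.72207237976987
bed bolts -107.35795494753869 -108.3320826809941
```

The slot is at -105.6° and the bed at about -108.0°, so the post needs about 2 mm more. Then I release and rise.

{"method": "jog_arm", "body": {"rows": [[0,0,0,0.1,0.1,0,1.7],[0,0,0,0.2,0.22,0,1.7],[0,0,0,0.2,0.22,0,1.7],[0,0,0,0.2,0.22,0,1.7],[0,0,0,0.2,0.22,0,3],[0,0,0,0.2,0.22,0,5],[0,0,0,0.2,0.22,0,5],[0,0,0,0.2,0.22,0,5],[0,0,0,0.2,0.22,0,5],[0,0,0,0.2,0.22,3,5],[0,0,0,0.2,0.22,7,5],[0,0,0,0.2,0.22,10,5],[0,0,0,0.2,0.22,10,5],[0,0,0,0.2,0.22,10,5]]}}

```text
time_s: 9.75
eef_pos: [0.5374, -0.1295, 0.1274]
tcp_rot: [[-0.004, -0.004, 1.0], [-1.0, 0.0, -0.004], [-0.0, -1.0, -0.004]]
ft_force: [-0.3, 0.3, -1.0]
opening: 0.566
```

```bash
python3 - <<'E'
from h import *
f="pics/w6.png"
snap("wrist",f);s=r.read_state();print(s["eef_pos"],s["ft_force"],s["opening"])
im=cv2.imread(f)[0:250,0:480];cv2.imwrite("pics/c6.png",cv2.convertScaleAbs(cv2.resize(im,(800,417),interpolation=cv2.INTER_CUBIC),alpha=1.7))
E
```

```text
[ 0.53706334 -0.12947406  0.12693563] [-0.25311164  0.4285899  -1.43305707] 0.5655949258496895
```

View pics/c6.png

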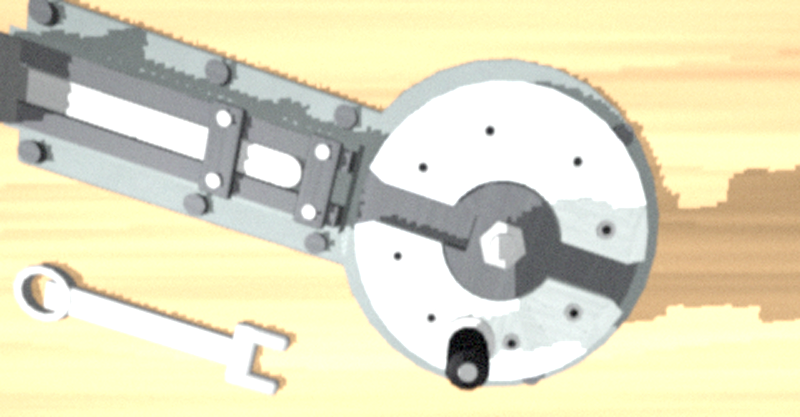

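```bash
python3 - <<'E'
from h import *
f="pics/w6.png";k=.6
A=lambda a,b,z:(lambda d:np.degrees(np.arctan2(d[1],d[0])))(ray(f,(b[0]*k,b[1]*k),z)-ray(f,(a[0]*k,a[1]*k),z))
print("slot up",A((378,183),(640,264),.037),"low",A((362,222),(612,298),.037))
print("strap bolts",A((223,118),(322,152),.047),A((213,180),(308,211),.047))
print("bed bolts",A((43,13),(346,117),.018),A((33,152),(317,242),.018))
p=ray(f,(467*k,372*k),.083);n=ray(f,(505*k,244*k),.056);print(p,n,np.degrees(np.arctan2(*(p-n)[1::-1])))
# tab outline in the start top view
im=cv2.imread("pics/top0.png");t=im[160:205,232:300].min(2);m=(t>85).astype(np.uint8)
n_,l,st,c=cv2.connectedComponentsWithStats(m);
for i in range(1,n_):
  if st[i,4]>15:
    q=cv2.minAreaRect(np.argwhere(l==i)[:,::-1].astype(np.float32));print(st[i,4],(c[i]+[232,160]).round(1),q[1:],ray("pics/top0.png",c[i]+[232,160],.074)[:2])
E
```

```text
slot up -106.90076828602655 low -107.00141453113122
strap bolts -108.5481875508445 -108.2361283107202
bed bolts -108.15730830183934 -107.99092473482783
[ 0.53935176 -0.12964445  0.083     ] [ 0.59029307 -0.14681659  0.056     ] 161.37121478724083
53 [246.2 179.2] ((3.1622774600982666, 16.12761688232422), 18.434947967529297) [0.65999695 0.06954129]
162 [274.3 192.8] ((31.010927200317383, 5.485962390899658), 17.744670867919922) [0.63313205 0.01701757]
```

The slot is at -107° and the bed at -108° (about 0.02 rad off), so the disc is aligned and released. The tab top is at (0.659,0.069), on the bed line 0.228 m from the axis. Next I close the fingers and go behind the tab.

{"method": "jog_arm", "body": {"rows": [[0,0,-0.05,2,4,0,3],[0,0,-0.1,4.5,8.5,0,1],[0,0,-0.15,7,13,0,0],[0,0,-0.2,9.5,17.5,0,0],[0,0,-0.25,12,22,0,0],[0,0,-0.31,13.7,25,-1,0],[0,0,-0.31,13.7,25,-4,0],[0,0,-0.31,13.7,25,-7,0],[0,0,-0.31,13.7,25,-9.5,0],[0,0,-0.31,13.7,25,-10.6,0],[0,0,-0.31,13.7,25,-10.6,0],[0,0,-0.31,13.7,25,-10.6,0]]}}

```text
time_s: 11.3
eef_pos: [0.6748, 0.1206, 0.0218]
tcp_rot: [[-0.309, -0.004, 0.951], [-0.951, 0.002, -0.309], [-0.001, -1.0, -0.004]]
ft_force: [0.5, 0.8, -0.8]
opening: 0.005
```

```bash
python3 - <<'E'
from h import *
f="pics/s7.png";snap("side",f);s=r.read_state();T=s["eef_pos"];print(T,s["ft_force"],s["opening"])
u=proj(f,T);x,y=int(u[0])-90,int(u[1])-110;print(u,x,y)
cv2.imwrite("pics/c7.png",cv2.convertScaleAbs(cv2.resize(cv2.imread(f)[y:y+150,x:x+200],(800,600),interpolation=cv2.INTER_CUBIC),alpha=1.7))
E
```

```text
[0.67497446 0.1206927  0.02207244] [1.60915263 1.60332674 0.60851806] 0.0029087196025524985
[233.89291422 267.44282912] 143 157
```

View pics/c7.png

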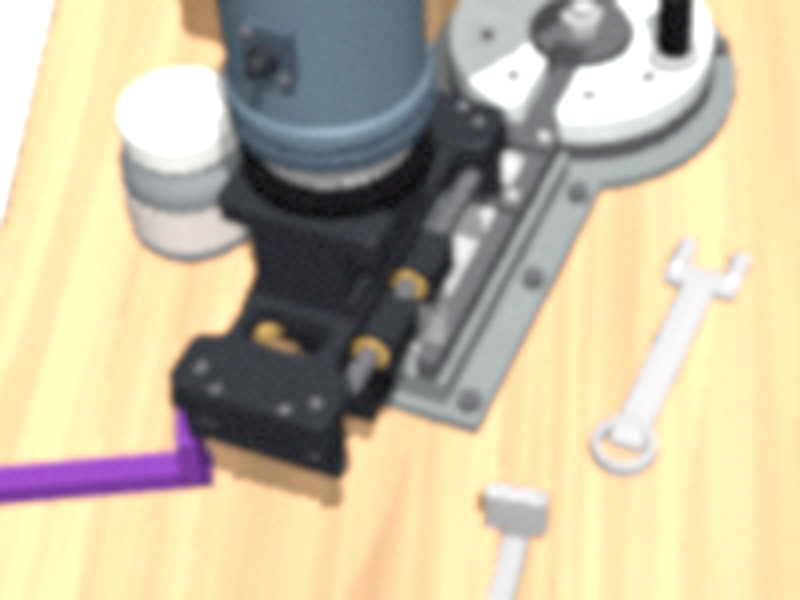

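The gripper is behind the tab and clear of the purple part, the jar and the wrench. Next I push along (-0.309,-0.951), with 10 cm of travel first.

{"method": "jog_arm", "body": {"rows": [[0,0,0,-0.15,-0.48,0,0],[0,0,0,-0.31,-0.95,0,0],[0,0,0,-0.46,-1.43,0,0],[0,0,0,-0.62,-1.9,0,0],[0,0,0,-0.77,-2.38,0,0],[0,0,0,-0.93,-2.85,0,0],[0,0,0,-1.08,-3.33,0,0],[0,0,0,-1.24,-3.8,0,0],[0,0,0,-1.39,-4.28,0,0],[0,0,0,-1.55,-4.76,0,0],[0,0,0,-1.7,-5.23,0,0],[0,0,0,-1.85,-5.71,0,0],[0,0,0,-2.01,-6.18,0,0],[0,0,0,-2.16,-6.66,0,0],[0,0,0,-2.32,-7.13,0,0],[0,0,0,-2.47,-7.61,0,0],[0,0,0,-2.63,-8.08,0,0],[0,0,0,-2.78,-8.56,0,0],[0,0,0,-2.94,-9.03,0,0],[0,0,0,-3.09,-9.51,0,0]]}}

```text
time_s: 13.85
eef_pos: [0.644, 0.0254, 0.0221]
tcp_rot: [[-0.309, -0.003, 0.951], [-0.951, 0.002, -0.309], [-0.001, -1.0, -0.004]]
ft_force: [0.9, 1.3, -0.7]
opening: 0.008
```

{"method": "jog_arm", "body": {"rows": [[0,0,0,-0.12,-0.38,0,0],[0,0,0,-0.25,-0.76,0,0],[0,0,0,-0.34,-1.05,0,0],[0,0,0,-0.4,-1.24,0,0],[0,0,0,-0.4,-1.24,0,0]]}}

```text
time_s: 14.48
eef_pos: [0.64, 0.0127, 0.0221]
tcp_rot: [[-0.309, -0.003, 0.951], [-0.951, 0.002, -0.309], [-0.001, -1.0, -0.004]]
ft_force: [0.6, 0.4, -0.2]
opening: 0.006
```

{"method": "jog_arm", "body": {"rows": [[0,0,0,-0.06,-0.19,0,0],[0,0,0,-0.12,-0.38,0,0],[0,0,0,-0.12,-0.38,0,0]]}}

```text
time_s: 14.85
eef_pos: [0.6395, 0.011, 0.0225]
tcp_rot: [[-0.308, -0.001, 0.951], [-0.951, 0.004, -0.308], [-0.004, -1.0, -0.003]]
ft_force: [1.7, 5.0, 0.6]
opening: 0.001
```

```bash
python3 - <<'E'
from h import *
f="pics/w8.png";snap("wrist",f);snap("top","pics/t8.png")
s=r.read_state();print(s["eef_pos"],s["ft_force"],s["wrist_torque"])
c=np.array([.5875,-.1475]);u=np.array([-.309,-.951]);n=np.array([-.951,.309])
g=np.load(f[:-4]+'.npz')['im'].min(2)
# brightness along bar line, at nose height, d from axis (mm)
for d in range(-130,-5,6):
    q=[]
    for w in(-14,-4,0,4,14):
        p=c+u*d*-1*-1e-3+n*w*1e-3
        x,y=proj(f,[*p,.037]);q.append(int(g[int(y),int(x)]) if 0<=x<560 and 0<=y<420 else -1)
    print(d,q,[int(v) for v in proj(f,[*(c+u*d*1e-3),.037])])
E
```

```text
[0.63949703 0.01097242 0.02243803] [1.71960118 5.43211999 0.55000702] [ 1.08620399 -0.27934536  0.00290524]
-130 [87, 75, 74, 72, 43] [348, 263]
-124 [77, 143, 159, 176, 54] [359, 263]
-118 [79, 196, 197, 189, 54] [370, 263]
-112 [75, 145, 141, 145, 20] [381, 263]
-106 [76, 147, 144, 143, 27] [392, 263]
-100 [78, 147, 148, 149, 112] [403, 263]
-94 [75, 71, 64, 65, 107] [414, 263]
-88 [135, 72, 78, 74, 156] [425, 263]
-82 [79, 75, 79, 111, 109] [436, 263]
-76 [86, 203, 202, 198, 122] [448, 263]
-70 [101, 202, 202, 199, 170] [459, 263]
-64 [183, 204, 204, 197, 225] [470, 263]
-58 [221, 203, 203, 185, 223] [481, 263]
-52 [221, 198, 203, 186, 224] [492, 263]
-46 [170, 153, 150, 141, 223] [503, 263]
-40 [167, 151, 152, 141, 222] [514, 263]
-34 [168, 149, 149, 180, 220] [525, 263]
-28 [142, 148, 208, 186, 221] [537, 263]
-22 [40, 146, 198, 70, 77] [548, 263]
-16 [-1, -1, 55, 57, 113] [559, 263]
-10 [-1, -1, -1, -1, -1] [570, 263]
```

Resistance started at TCP d≈0.167, which is 0.150 home plus the 17.5 mm finger. The bar shows bright through the slot as far as x≈-20 mm. I'll press a little further to seat it and then back off.

{"method": "jog_arm", "body": {"rows": [[0,0,0,-0.12,-0.38,0,0],[0,0,0,-0.2,-0.6,0,0],[0,0,0,-0.2,-0.6,0,0],[0,0,0,-0.2,-0.6,0,0]]}}

```text
time_s: 15.45
eef_pos: [0.6395, 0.011, 0.0229]
tcp_rot: [[-0.304, 0.003, 0.953], [-0.952, 0.011, -0.304], [-0.011, -1.0, -0.001]]
ft_force: [4.6, 11.8, -2.9]
opening: 0.008
```

Hard stop with no further travel at 12 N. I'll back off, rise and go to the earlier viewing pose to check.

{"method": "jog_arm", "body": {"rows": [[0,0,0,0.3,0.95,0,0],[0,0,0,0.62,1.9,0,0],[0,0,0,0.93,2.85,0,0],[0,0,0,0.93,2.85,3,0],[0,0,0,0.93,2.85,7,0],[0,0,0,0.93,2.85,10.5,0],[0,0,0.08,-2,-1.5,10.5,0],[0,0,0.17,-5,-6,10.5,0],[0,0,0.25,-8,-10,10.5,0],[0,0,0.31,-10.2,-14,10.5,0],[0,0,0.31,-10.2,-14,10.5,0],[0,0,0.31,-10.2,-14,10.5,0],[0,0,0.31,-10.2,-14,10.5,0]]}}

```text
time_s: 17.08
eef_pos: [0.5383, -0.1274, 0.128]
tcp_rot: [[0.003, -0.0, 1.0], [-1.0, 0.012, 0.003], [-0.012, -1.0, -0.0]]
ft_force: [0.0, 0.6, -0.8]
opening: 0.007
```

```bash
python3 - <<'E'
from h import *
f="pics/w9.png";snap("wrist",f);snap("top","pics/t9.png");snap("side","pics/s9.png")
s=r.read_state();print(s["eef_pos"],s["ft_force"])
g=np.load(f[:-4]+'.npz')['im'].min(2);g6=np.load('pics/w6.npz')['im'].min(2)
n0=ray(f,(505*.6,244*.6),.056)[:2];print(n0)
c=np.array([.590,-.1468]);u=np.array([-.309,-.951]);n=np.array([-.951,.309])
for d in range(-160,-8,4):
    q=[]
    for ff,gg in((f,g),("pics/w6.png",g6)):
      for w in(-14,-5,-2,2,5,14):
        x,y=proj(ff,[*(c+u*d*1e-3+n*w*1e-3),.037]);q.append(int(gg[int(y),int(x)]) if 0<=x<560 and 0<=y<420 else -1)
    print(d,q)
# moved-object check: jar/carton/wrench region diff start vs now
a=cv2.imread("pics/side0.png").astype(int);b=cv2.imread("pics/s9.png").astype(int);D=(abs(a-b).max(2))
for nme,(x0,y0,x1,y1) in dict(jar=(170,172,212,224),carton=(186,122,236,170),wrench=(290,215,330,275)).items():print(nme,(D[y0:y1,x0:x1]>45).mean())
E
```

```text
[ 0.53793648 -0.12792002  0.1278769 ] [-0.07181646  0.15523447 -0.19617481]
[ 0.59151548 -0.1435075 ]
-160 [129, 133, 141, 126, 131, 135, 89, 177, 177, 177, 179, 95]
-156 [62, 70, 66, 67, 66, 66, 94, 179, 177, 180, 181, 99]
-152 [66, 67, 67, 64, 66, 66, 94, 178, 179, 181, 181, 96]
-148 [66, 62, 66, 69, 62, 67, 90, 177, 181, 181, 180, 99]
-144 [67, 63, 66, 59, 57, 63, 93, 179, 177, 180, 183, 95]
-140 [59, 51, 52, 51, 47, 97, 135, 89, 90, 94, 89, 117]
-136 [105, 50, 49, 51, 51, 151, 175, 89, 89, 88, 93, 184]
-132 [54, 54, 55, 53, 50, 89, 64, 94, 94, 96, 96, 89]
-128 [33, 55, 50, 51, 46, 38, 36, 39, 54, 46, 50, 33]
-124 [67, 110, 109, 105, 100, 91, 82, 138, 134, 142, 133, 95]
-120 [94, 180, 177, 179, 177, 100, 91, 175, 181, 180, 181, 99]
-116 [92, 179, 179, 177, 179, 97, 93, 177, 180, 180, 182, 99]
-112 [92, 179, 179, 177, 177, 99, 92, 178, 182, 183, 181, 98]
-108 [91, 178, 176, 177, 176, 94, 92, 187, 187, 186, 185, 94]
-104 [92, 179, 176, 178, 177, 95, 91, 177, 177, 180, 180, 94]
-100 [90, 178, 175, 178, 177, 97, 89, 68, 164, 176, 126, 95]
-96 [90, 94, 93, 95, 96, 99, 90, 92, 93, 92, 9
[... 565 characters left out ...]
, 90, 88, 85, 89, 191]
-52 [191, 172, 172, 172, 172, 192, 190, 87, 89, 88, 54, 191]
-48 [191, 169, 172, 169, 171, 191, 191, 92, 91, 90, 64, 191]
-44 [190, 168, 172, 168, 170, 192, 191, 88, 88, 92, 69, 192]
-40 [192, 170, 169, 168, 169, 193, 190, 87, 90, 92, 85, 192]
-36 [191, 168, 170, 167, 169, 193, 192, 86, 83, 84, 56, 191]
-32 [194, 167, 170, 168, 169, 191, 191, 88, 88, 88, 59, 192]
-28 [190, 170, 179, 185, 184, 191, 191, 87, 84, 85, 59, 190]
-24 [132, 168, 168, 171, 171, 74, 81, 86, 85, 89, 59, 73]
-20 [85, 127, 165, 165, 126, 83, 85, 86, 85, 87, 72, 84]
-16 [85, 51, 56, 67, 55, 87, 84, 73, 72, 79, 52, 87]
-12 [89, 88, 88, 87, 86, 90, 85, 86, 88, 87, 86, 89]
jar 0.0
carton 0.0
wrench 0.0
```

The nose is at about -18 mm and the tab is against the rear strap. The jar, carton and wrench show no change. One last numeric check of the disc angle from the far (empty) slot.

```bash
python3 - <<'E'
from h import *
f="pics/w9.png";g=cv2.GaussianBlur(np.load(f[:-4]+'.npz')['im'],(3,3),0).min(2).astype(float)
c=np.array([.590,-.1468]);u=np.array([-.309,-.951]);n=np.array([-.951,.309])
W=np.arange(-16,16.1,.5);P=[]
for d in(-56,-52,-48,-44,-40,-36,34,38,42,46,50,54):
    v=np.array([cv2.getRectSubPix(g.astype(np.float32),(1,1),tuple(map(float,proj(f,[*(c+u*d*1e-3+n*w*1e-3),.037]))))[0,0] for w in W]);q=np.diff(v)
    lo=W[np.argmin(np.where(W[:-1]<0,q,0))]+.25;hi=W[np.argmax(np.where(W[:-1]>0,q,0))]+.25
    P.append((d,lo,hi));print(d,lo,hi)
P=np.array(P);
for k in(1,2):print(np.polyfit(P[:,0],P[:,k],1)[0],"rad")
E
```

```text
-56 -9.25 9.75
-52 -9.25 9.75
-48 -8.75 9.75
-44 -8.75 9.75
-40 -9.25 9.75
-36 -8.75 9.75
34 -8.25 9.75
38 -8.25 10.25
42 -8.25 10.25
46 -8.25 10.25
50 -8.25 10.25
54 -8.25 9.75
0.008346741753821368 rad
0.003620273531777981 rad
```

The disc is within about 0.01 rad of the bar's line, the robot touches nothing, and the arm is clear. Handing in.

```bash
python3 -c "
from cell import r
print(r.hand_in())"
```

```text
the job is handed in; nothing more can be done
None
```

I turned the disc about 39° by its post until a slot lined up with the bar, pushed the bar by its tab to a hard stop, and handed the job in. The clock read about 17 s of the 48 s allowed.

**Last checks, from the wrist camera with the arm raised clear:**
- **Bar:** the nose ends between -20 and -16 mm, where fully home is -17 mm. The tab is against the rear strap, and the bar did not move under a 12 N push.
- **Disc:** the slots are within about 0.01 rad of the bar's line.
- **Jar, carton and wrench:** no change between the side-camera pictures from before and after.
- **Bar height:** not measured directly. The push was level, and I saw no sign of lifting.

**What went wrong or disagreed:**
- The first grip on the post slipped off its top, because the pictures show the fingertips about 28–30 mm higher than the reported TCP. I redid it about 25 mm deeper and it held.
- The wrist camera's x readings were 2–5 mm off the top camera's, so I used relative measurements for the alignment.

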